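Clear the stand, fetch the gearbox, put the supplies back

ROBOT

A 7-joint arm with a two-finger parallel gripper is mounted at the origin on the work surface. World frame = base frame: x ahead of the robot, y to its left, z up, the work surface at z = 0. Lengths are in m, angles in rad, forces in N, time in s.
With the tool pointing down it reaches from about 0.4 to 0.85 m from the base axis. Payload 4.5 kg.
Tool frame: the origin (TCP) lies where the fingers leave the gripper's body, on its centre line; the fingertips stand 64 mm ahead of it and the grasp point (between the pads) lies 45 mm ahead of it; z points along the fingers, y is the direction in which the jaws open and shut (so a half turn about z gives the same grasp; the last joint's range is limited). The gripper opens to 88 mm and grips with 3 to 60 N. Pads are 18 mm wide; open, the fingers measure 123 mm over their backs; the gripper's body (75 mm by 187 mm) begins 45 mm behind the grasp point.
Start: joints at [1.195, 0.689, -0.195, 1.565, 0.157, 0.902, -0.215], TCP at [0.249, -0.573, 0.303] pointing down, gripper open.
Joint ranges: [-3.01, 3.01], [-0.46, 2.08], [-1.47, 1.51], [0.13, 2.56], [-1, 4.14], [0.04, 2.09], [-2.66, 2.66]. Speed limits (rad/s): [2.57, 2.57, 3.14, 3.14, 3.14, 3.14, 3.14].

INTERFACE

Orientations are given as a unit quaternion [x, y, z, w].
In Python, from plant import monitor, snapshot, workorder, finder gives the robot as it stands.
- The arm moves only by the tool carry_out, never from a script. Its argument "motion" is one flat list of numbers, 6 for each row, row after row: the shift along the tool's x, y, z in cm, then the turn, a rotation vector about the tool's x, y, z in rad. In form: [x, y, z, rx, ry, rz, x, y, z, rx, ry, rz, ...]. A call has 1 to 8 rows; each row shifts and turns the commanded pose from where the row before left it, along the tool's axes as they then stand; what a row does not reach is not made up. A row lasts 1/8 s, in which the tool goes at most 62.5 mm and 10.7 degrees, less where a joint would pass 70% of its speed; a pose out of reach is approached as far as the arm can. A call with a gripper value outside its range is refused whole. "hand" is the finger opening in cm, from 0 to 8.81, set as the call begins (left out, the last holds). The fingers move at their own pace and stop on an object; "grip_force" is the grip in N (left out, the last holds). Time passes only in rows, so rows that do not move let the fingers close. It gives the time, the measured TCP pose, the force and the opening at its end, in the units of the state.
- monitor.get_state(): the state, without advancing time (a new reading comes with each control period).
- snapshot(name): name is "scene" or "top" or "wrist"; returns a dict with "frame" (384x512x3 uint8, red, green, blue), "range_z" (384x512 float32, m along the optical axis (not along the pixel's ray), 0 where there is no reading), "fx", "fy", "cx", "cy" (pixels), "D" ([k1, k2, p1, p2, k3] as OpenCV has them; the pictures are not rectified), "rvec" (rotation vector, rad) and "tvec" (3), from world to camera coordinates, as OpenCV has them; the wrist camera has in their place "hand_eye" (4x4, takes a point from camera to tool coordinates, whose origin is the TCP and whose axes are the flange's). Camera axes: x right, y down, z forward; pixel columns grow to the right and rows downward; lengths in m; the calibration is good to about 2 mm. A picture is of the moment at which its call begins: read the wrist's pose just before it.
- workorder.finish_job(): hands the job in, once; it reports no verdict.
Trained networks look in a picture, given as the dict that the camera call returned (one of the last four; its "shot" number tells which), for a name from the list of things; names that differ only in an ending like _2 or _b are one class to them, and where a whole thing is asked for, a point or a joint stands for the part that bears it (a point fixed in the world has none). Each returns a list of dicts, best first, with "p" (0 to 1); they miss things now and then, are a little off and sometimes report something else, mostly with a low value. They report only what shows in the picture. A call takes as long as a camera call. They do not tell look-alikes from the thing itself.
- finder.masks_of(picture, thing): "pixels" (384x512 bool, what is visible of it) and "extent" ([left, top, right, bottom] in pixels, round what is visible of it).
The state is a dict: "clock": time; "q": joint angles; "qd": joint speeds; "joint_torque": joint torques, N m; "tool_pos": TCP position; "eef_rot": TCP orientation; "contact_force": force on the tool from outside, world axes, zero at the start; "moment": the same for the moment, N m; "opening": opening from 0.0 (shut) to 1.0 (fully open).
Only numpy, scipy, OpenCV 4.12 (cv2) and the standard library are available. Lean on these libraries where they do the work, as an engineer would, in place of code of your own. Each camera call takes 0.05 s, during which the arm holds its last target. There are 200 camera calls.

TASK

Move the red can, the blue bottle and the yellow-lidded jar off the plywood stand and park all three upright on the black rubber mat; only then fetch the aluminium gearbox from behind them and set it upright in the grey fixture, lengthwise between the two end stops and wholly on the orange seat. Then put each of the three back, upright and wholly on the disc of its own colour. Do not tip anything over or move the mug.

Things in the scene. Friction and masses are not known exactly. Their poses are not given: they have to be found in the camera images.
- red_can: red spray can standing upright: straight round body 45 mm in diameter and 95 mm tall with a white paper band, a narrower red cap above, 108 mm tall in all, 0.2 to 0.4 kg; origin at the centre of its underside, z up. Grip the straight body
- blue_bottle: blue squeeze bottle standing upright: straight round body 43 mm in diameter and 80 mm tall with a white paper band, then a tapered nozzle, 100 mm tall in all, 0.15 to 0.3 kg; origin at the centre of its underside, z up. Grip the straight body
- yellow_jar: closed clear jar with dark screws in it and a yellow lid, a plain cylinder 46 mm in diameter and 90 mm tall, 0.2 to 0.4 kg; origin at the centre of its underside, z up
- red_disc: flat red disc, 62 mm diameter, 3 mm thick, fixed on the plywood stand; origin at the centre of its underside (its top face is 3 mm higher). The home place of the red can, which stands on it at the start. The three discs lie in a straight row, 85 mm apart centre to centre, in an order that changes; the coloured rim shows around the foot of what stands on it
- blue_disc: flat blue disc, 62 mm diameter, 3 mm thick, fixed on the plywood stand; origin at the centre of its underside (its top face is 3 mm higher). The home place of the blue bottle, which stands on it at the start. The three discs lie in a straight row, 85 mm apart centre to centre, in an order that changes; the coloured rim shows around the foot of what stands on it
- yellow_disc: flat yellow disc, 62 mm diameter, 3 mm thick, fixed on the plywood stand; origin at the centre of its underside (its top face is 3 mm higher). The home place of the yellow-lidded jar, which stands on it at the start. The three discs lie in a straight row, 85 mm apart centre to centre, in an order that changes; the coloured rim shows around the foot of what stands on it
- gearbox: aluminium block 40 mm wide (its x), 110 long (y), 55 tall (z), 0.35 to 0.65 kg, dark boss and brass shaft on top (12 mm higher, 28 mm from centre towards -y); origin: centre of underside. Stands on the 12 mm plywood stand 9 to 17 mm beyond the things on the discs, length along the row; behind it 50 mm free, then a 22 mm lip. Grip across the 40 mm. Either way round is right
- mat: black rubber mat lying fixed on the bench, 250 mm (its x) by 140 mm (its y), 4 mm thick, thin grey line along each long edge; origin at the centre of its underside. The side area; lies left or right of the stand
- fixture: fixed grey plate 90 mm (its x) by 170 mm (its y), with a flat orange seat 64 mm (x) by 134 mm (y) whose top is 12 mm above the bench, and at each y end of the seat a dark end stop (134 mm apart inside, 26 mm above the bench). Open on its x sides. Origin: centre of the underside, on the bench. The gearbox's length goes along y. On the other side of the stand from the mat
- mug: white mug, 76 mm in diameter, 90 mm tall, with a handle, standing upright between the robot and the stand; origin at the centre of its underside. A bystander: leave it
Things that resemble listed ones, but are neither listed nor needed, are in the scene too. What is meant by the blue_bottle is not green, and is the smaller of those in its own colour.

How it is judged:
On the way, in this order (a step that is already met when the one before it is completed fails the run):
1. the can, the bottle and the jar all stand released on the mat, the gearbox still where it was (x of red_can in the frame of mat between -0.125 and 0.125 m and y of red_can in the frame of mat between -0.07 and 0.07 m and z of each of red_can, blue_bottle, yellow_jar in the frame of mat below 0.012 m and angle between each of red_can, blue_bottle, yellow_jar's own z axis and vertical below 0.15 rad and linear speed of each of red_can, blue_bottle, yellow_jar below 0.03 m/s and contact force between each of red_can, blue_bottle, yellow_jar and the fingers below 0.1 N and x of blue_bottle in the frame of mat between -0.125 and 0.125 m and y of blue_bottle in the frame of mat between -0.07 and 0.07 m and x of yellow_jar in the frame of mat between -0.125 and 0.125 m and y of yellow_jar in the frame of mat between -0.07 and 0.07 m and distance of gearbox from where it was at the start of the episode below 0.03 m), for 0.2 s.
2. the gearbox stands released in the fixture while the three are still on the mat (x of gearbox in the frame of fixture between -0.012 and 0.012 m and y of gearbox in the frame of fixture between -0.012 and 0.012 m and z of gearbox in the frame of fixture below 0.018 m and angle between the y axis of gearbox and the y axis of fixture, either way round below 0.15 rad and angle between gearbox's own z axis and vertical below 0.1 rad and linear speed of each of gearbox, red_can, blue_bottle, yellow_jar below 0.03 m/s and contact force between each of gearbox, red_can, blue_bottle, yellow_jar and the fingers below 0.1 N and x of red_can in the frame of mat between -0.125 and 0.125 m and y of red_can in the frame of mat between -0.07 and 0.07 m and z of each of red_can, blue_bottle, yellow_jar in the frame of mat below 0.012 m and angle between each of red_can, blue_bottle, yellow_jar's own z axis and vertical below 0.15 rad and x of blue_bottle in the frame of mat between -0.125 and 0.125 m and y of blue_bottle in the frame of mat between -0.07 and 0.07 m and x of yellow_jar in the frame of mat between -0.125 and 0.125 m and y of yellow_jar in the frame of mat between -0.07 and 0.07 m), for 0.2 s.
At the end, for the whole second after the job is handed in: The gearbox stands upright on the fixture's orange seat, centre within 12 mm along both fixture axes and its length along the fixture's y within 0.15 rad; the can, bottle and jar each stand upright on the disc of their own colour, centres within 12 mm; all released and at rest (x of gearbox in the frame of fixture between -0.012 and 0.012 m and y of gearbox in the frame of fixture between -0.012 and 0.012 m and z of gearbox in the frame of fixture below 0.018 m and angle between the y axis of gearbox and the y axis of fixture, either way round below 0.15 rad and angle between each of gearbox, red_can, blue_bottle, yellow_jar's own z axis and vertical below 0.1 rad and linear speed of each of gearbox, red_can, blue_bottle, yellow_jar below 0.03 m/s and contact force between each of gearbox, red_can, blue_bottle, yellow_jar and the fingers below 0.1 N and horizontal distance between red_can and red_disc below 0.012 m and z of red_can in the frame of red_disc below 0.008 m and horizontal distance between blue_bottle and blue_disc below 0.012 m and z of blue_bottle in the frame of blue_disc below 0.008 m and horizontal distance between yellow_jar and yellow_disc below 0.012 m and z of yellow_jar in the frame of yellow_disc below 0.008 m); the robot touches nothing.
It fails at once if the can, bottle, jar or gearbox is tipped over (more than 0.7 rad) (angle between any of red_can, blue_bottle, yellow_jar, gearbox's own z axis and vertical above 0.7 rad).
It fails at once if the mug is moved by more than 30 mm or tipped (distance of mug from where it was at the start of the episode above 0.03 m or angle between mug's own z axis and vertical above 0.4 rad).
It also fails if it takes over 141 s, if anything falls off the work surface, if the arm or the gripper's body presses on something with over 40 N, if the wrist force passes 120 N, or if a joint passes its speed limit or range.

## Working session

There is one attempt and no reset: what is moved stays moved. The work goes in short steps, Python scripts to look and compute and a tool call to move; the robot and the scene stay as the last step left them, time stands still between calls to the robot, and variables do not carry over. Pictures are saved under pics/ and viewed, about 12 in all and at most 16, crops included, and the job is handed in when it is done.

Besides the shell and the picture viewer there is one more tool, called after ">>>" by a JSON object that holds its "op" and its "data", one argument or row to a line. carry_out: Moves the arm, as the interface text tells. Its arguments: {"type":"object","properties":{"motion":{"type":"array"},"hand":{"type":"number"},"grip_force":{"type":"number"}},"required":["motion"]}

```bash
mkdir -p pics; ls; cat > h.py <<'E'
import numpy as np,cv2,json
from scipy.spatial.transform import Rotation as R
from plant import monitor,snapshot,workorder,finder
def T_cw(p,st=None):
    if 'rvec' in p:
        M=np.eye(4);M[:3,:3]=cv2.Rodrigues(np.array(p['rvec'],float))[0];M[:3,3]=np.ravel(p['tvec']);return np.linalg.inv(M)
    W=np.eye(4);W[:3,:3]=R.from_quat(st['eef_rot']).as_matrix();W[:3,3]=st['tool_pos'];return W@np.array(p['hand_eye'])
def cloud(p,st=None):
    h,w=p['range_z'].shape
    u,v=np.meshgrid(np.arange(w),np.arange(h))
    K=np.array([[p['fx'],0,p['cx']],[0,p['fy'],p['cy']],[0,0,1.]])
    n=cv2.undistortPoints(np.stack([u,v],-1).reshape(-1,1,2).astype(np.float64),K,np.array(p['D'],float)).reshape(h,w,2)
    z=p['range_z'];P=np.dstack([n*z[...,None],z]).astype(float)
    T=T_cw(p,st);X=P@T[:3,:3].T+T[:3,3];X[z<=0]=np.nan;return X
def save(p,n,crop=None,s=1):
    f=p['frame'][...,::-1]
    if crop: f=f[crop[1]:crop[3],crop[0]:crop[2]]
    cv2.imwrite('pics/'+n,cv2.resize(f,None,fx=s,fy=s,interpolation=cv2.INTER_CUBIC))
E
python3 - <<'E'
from h import *
print(monitor.get_state())
a=snapshot('scene');b=snapshot('top')
cv2.imwrite('pics/a.png',np.vstack([a['frame'],b['frame']])[...,::-1][:, :]) 
save(a,'scene.png',s=1.5);save(b,'top.png',s=1.5)
for p,nm in((a,'scene'),(b,'top')):
    X=cloud(p);print(nm)
    for t in ['red_can','blue_bottle','yellow_jar','red_disc','blue_disc','yellow_disc','gearbox','mat','fixture','mug']:
        for d in finder.masks_of(p,t)[:3]:
            if d['p']<.2: continue
            Q=X[d['pixels']];Q=Q[~np.isnan(Q[:,0])]
            if len(Q)<5: continue
            zt=np.percentile(Q[:,2],97);top=Q[Q[:,2]>zt-.006]
            print(t,round(d['p'],2),np.int32(d['extent']),'med',np.median(Q,0).round(3),'ztop',zt.round(3),'topc',((top.min(0)+top.max(0))/2).round(3),'lo',np.percentile(Q,2,0).round(3),'hi',np.percentile(Q,98,0).round(3))
E
```

```text
pics
{'clock': 0.0, 'q': array([ 1.19476123,  0.68997995, -0.19454792,  1.5663607 ,  0.15731147,
        0.90247711, -0.21508411]), 'qd': array([-5.78196145e-04,  2.78450780e-04,  6.50968376e-04, -7.47185377e-05,
       -3.05769945e-04,  3.36573091e-04, -4.95386815e-04]), 'joint_torque': array([-7.04228501e-05, -5.27563834e+01, -1.26665331e+00, -1.53426540e+01,
       -5.25943364e-02,  6.71334434e-03,  1.88806312e-04]), 'tool_pos': array([ 0.24880594, -0.57277553,  0.30190886]), 'eef_rot': array([ 9.79063552e-01,  2.03552757e-01, -2.43857445e-04, -8.81867045e-04]), 'contact_force': array([0.10720255, 0.76171262, 0.14831316]), 'moment': array([-0.01051224, -0.04504624,  0.04134646]), 'opening': 0.998078905774793}
scene
red_can 0.74 [243 161 262 203] med [0.607 0.013 0.094] ztop 0.122 topc [0.591 0.012 0.12 ] lo [ 0.581 -0.008  0.052] hi [0.613 0.032 0.122]
blue_bottle 0.91 [290 165 310 219] med [0.601 0.098 0.073] ztop 0.107 topc [0.588 0.096 0.108] lo [0.572 0.076 0.016] hi [0.608 0.117 0.11 ]
blue_bottle 0.74 [284 123 315 188] med [0.497 0.097 0.093] ztop 0.133 topc [0.481 0.098 0.1
[... 2489 characters left out ...]
2 ]
gearbox 0.85 [198 116 258 143] med [0.637 0.034 0.068] ztop 0.076 topc [0.64  0.034 0.076] lo [ 0.619 -0.018  0.022] hi [0.661 0.087 0.076]
mat 0.97 [353 147 450 278] med [ 0.477 -0.303  0.005] ztop 0.008 topc [ 0.48  -0.304  0.007] lo [ 0.36  -0.38   0.002] hi [ 0.599 -0.227  0.009]
mat 0.72 [ 51 178 140 227] med [0.506 0.297 0.013] ztop 0.028 topc [0.506 0.299 0.027] lo [0.462 0.215 0.008] hi [0.55  0.377 0.029]
fixture 0.97 [ 51 180 140 227] med [0.505 0.298 0.013] ztop 0.028 topc [0.506 0.299 0.027] lo [0.461 0.215 0.008] hi [0.549 0.377 0.029]
mug 0.81 [214 237 276 279] med [ 0.392 -0.01   0.008] ztop 0.092 topc [ 0.398 -0.012  0.091] lo [ 0.364 -0.047  0.002] hi [0.433 0.051 0.093]
```

View pics/top.png

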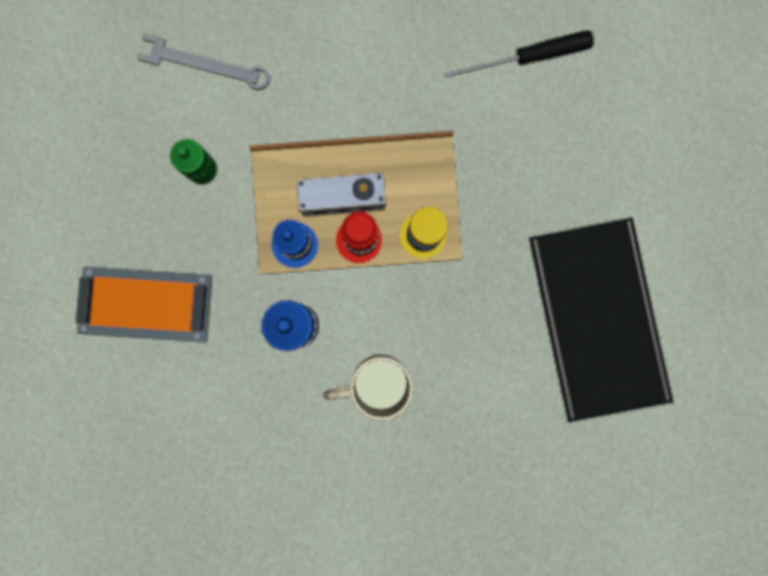

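View pics/scene.png

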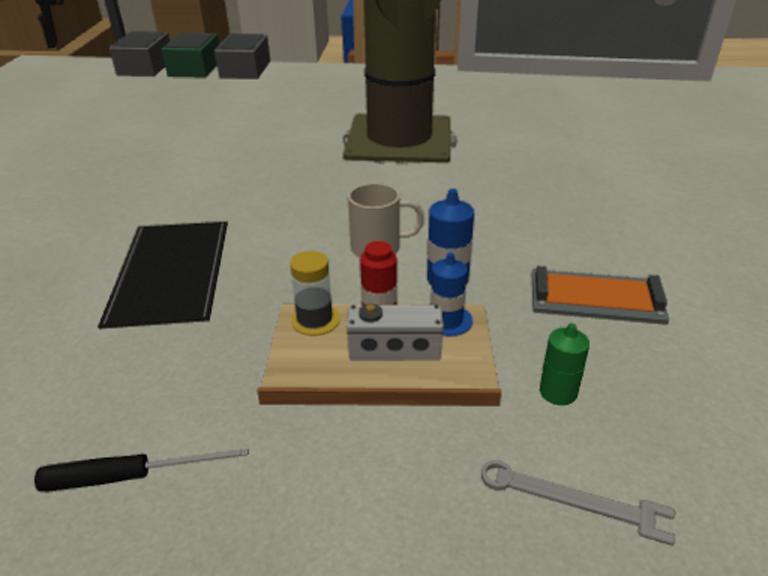

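The top view (1.5×) shows, left to right on the stand, the blue bottle (295,243), the red can (360,235) and the jar (425,232). The gearbox is behind them at (341,193), the fixture at (145,304) and the mat at (600,320). Candidates for blue_bottle are the small one on the blue disc (295,243), the large one off the stand (288,325) and the green one (193,161). The small one fits: it is blue, its top is at about 0.11 m against 0.14 m, and it stands on the blue disc. I'll confirm this in a crop.

```bash
cat >> h.py <<'E'
def go(x,y,z=None,yaw=None):
    "tool-frame move (cm, rad): turn first, then shift in the turned frame"
    s=monitor.get_state();M=R.from_quat(s['eef_rot']);p=np.array(s['tool_pos'])
    z=p[2] if z is None else z
    m=M.as_matrix();c=np.arctan2(m[1,0],m[0,0]);yaw=c if yaw is None else yaw
    G=R.from_matrix(np.array([[np.cos(yaw),np.sin(yaw),0],[np.sin(yaw),-np.cos(yaw),0],[0,0,-1.]]))
    print('TCP',p.round(4),'yaw',round(c,4),'turn',(M.inv()*G).as_rotvec().round(3),'shift cm',(G.inv().apply(np.array([x,y,z])-p)*100).round(2),'t',round(s['clock'],2))
def rect(P):
    (c,wh,a)=cv2.minAreaRect((P[:,:2]*1000).astype(np.float32));
    return np.round(np.array(c)/1000,4),np.round(wh,0),round(a,1)
E
python3 - <<'E'
from h import *
b=snapshot('top');X=cloud(b);save(b,'crop.png',(100,80,320,300),2.7)
for t,lo,hi in(('gearbox',.07,.079),('mat',0,.02),('fixture',.0,.04)):
    d=finder.masks_of(b,t)[0];Q=X[d['pixels']];Q=Q[(Q[:,2]>lo)&(Q[:,2]<hi)];print(t,rect(Q),np.median(Q[:,2]))
w=snapshot('wrist');print(np.round(w['hand_eye'],3),w['fx'])
go(0.50,0.02,0.42,0.06)
E
```

```text
gearbox (array([0.6398, 0.0339]), array([ 36., 103.]), 5.4) 0.0725710054675277
mat (array([ 0.4792, -0.3035]), array([250., 142.]), 10.5) 0.005169316327937823
fixture (array([0.5053, 0.2978]), array([172.,  90.]), 85.5) 0.012924573083154756
[[ 0.    -0.947 -0.322  0.084]
 [ 1.     0.    -0.     0.001]
 [ 0.    -0.322  0.947 -0.082]
 [ 0.     0.     0.     1.   ]] 328.7898983642536
TCP [ 0.2491 -0.5733  0.3028] yaw 0.4098 turn [ 0.   -0.    0.35] shift cm [ 28.61 -57.72 -11.72] t 1.35
```

View pics/crop.png

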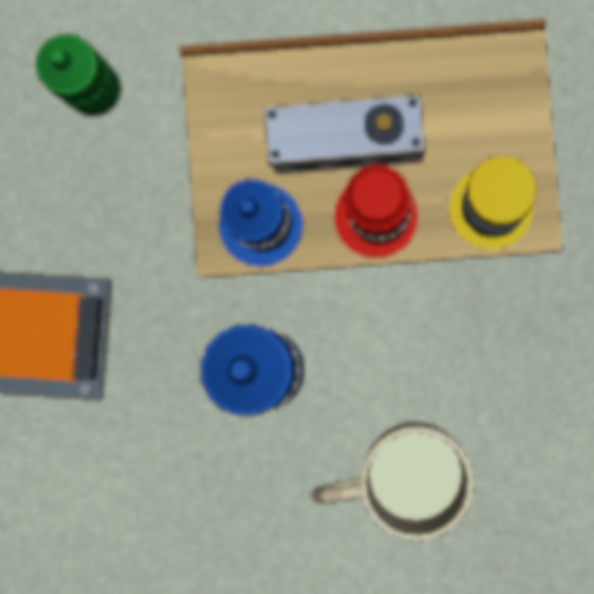

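The crop confirms it: the small blue bottle sits on the blue disc at crop (260,222). The large one at (245,370) stands off the stand, and the green one at (75,70) is a different colour. Moving to look from near.

>>> {"op": "carry_out", "data": {
  "motion": [0, 0, 0, 0, 0, 0.175, 0, 0, 0, 0, 0, 0.175, 3.38, -4.75, -0.64, 0, 0, 0, 3.38, -4.75, -0.64, 0, 0, 0, 3.38, -4.75, -0.64, 0, 0, 0, 3.38, -4.75, -0.64, 0, 0, 0, 3.38, -4.75, -0.64, 0, 0, 0, 3.38, -4.75, -0.64, 0, 0, 0],
  "hand": 8.8
}}

```text
clock: 2.35
tool_pos: [0.4354, -0.275, 0.3416]
eef_rot: [1.0, 0.03, 0.0, 0.0]
contact_force: [0.6, -0.2, -0.2]
opening: 0.995
```

>>> {"op": "carry_out", "data": {
  "motion": [3.38, -4.75, -0.64, 0, 0, 0, 3.38, -4.75, -0.64, 0, 0, 0, 3.38, -4.75, -0.64, 0, 0, 0, 3.38, -4.75, -0.64, 0, 0, 0, 3.38, -4.75, -0.64, 0, 0, 0, 3.38, -4.75, -0.64, 0, 0, 0, 0, 0, 0, 0, 0, 0, 0, 0, 0, 0, 0, 0]
}}

```text
clock: 3.35
tool_pos: [0.6195, 0.0193, 0.3792]
eef_rot: [1.0, 0.03, -0.0, 0.001]
contact_force: [0.0, -1.5, -0.4]
opening: 0.999
```

```bash
cat >> h.py <<'E'
def circ(Q):
    "robust circle centre of side points"
    from scipy.optimize import least_squares
    f=lambda v:np.hypot(Q[:,0]-v[0],Q[:,1]-v[1])-v[2]
    r=least_squares(f,[*np.median(Q[:,:2],0),.022],loss='soft_l1',f_scale=.001);return r.x.round(4)
E
python3 - <<'E'
from h import *
s=monitor.get_state();w=snapshot('wrist');X=cloud(w,s);save(w,'w1.png',s=1.5)
for t in('red_can','blue_bottle','yellow_jar','red_disc','blue_disc','yellow_disc','gearbox'):
    for d in finder.masks_of(w,t)[:2]:
        Q=X[d['pixels']];Q=Q[~np.isnan(Q[:,0])]
        if len(Q)<30: continue
        zt=np.percentile(Q[:,2],98);top=Q[Q[:,2]>zt-.006]
        print(t,round(d['p'],2),np.int32(d['extent']),'zt',zt.round(3),'rect',rect(top),len(Q),end=' ')
        S=Q[(Q[:,2]>.03)&(Q[:,2]<.085)]
        if len(S)>30 and t!='gearbox':print('side',circ(S),end='')
        D=Q[(Q[:,2]>.011)&(Q[:,2]<.02)]
        if 'disc' in t and len(D)>10:print('disc',np.round(cv2.minEnclosingCircle((D[:,:2]*1000).astype(np.float32))[0],1),len(D),end='')
        print()
go(.585,.011,.26,.06)
E
```

```text
red_can 0.7 [240 152 278 207] zt 0.124 rect (array([0.5882, 0.0117]), array([32., 31.]), 4.1) 1712 side [0.5882 0.0115 0.0225]
red_can 0.61 [192 117 290 149] zt 0.075 rect (array([0.6431, 0.0352]), array([ 34., 103.]), 4.2) 3311 side [0.7431 0.0444 0.1026]
blue_bottle 0.78 [166 151 210 199] zt 0.115 rect (array([0.5837, 0.0964]), array([10.,  9.]), 47.4) 1496 side [0.5828 0.097  0.0216]
blue_bottle 0.69 [ 55  68 122 108] zt 0.099 rect (array([0.6872, 0.2237]), array([11.,  9.]), 44.2) 1947 side [0.6874 0.2221 0.0185]
yellow_jar 0.85 [300 151 350 204] zt 0.107 rect (array([ 0.5938, -0.0708]), array([45., 44.]), 9.4) 1876 side [ 0.5933 -0.0719  0.0231]
red_disc 0.63 [232 152 274 181] zt 0.022 rect (array([0.5984, 0.0189]), array([34., 60.]), 21.8) 404 disc [588.5  14.7] 392
blue_disc 0.67 [169 148 215 184] zt 0.019 rect (array([0.5935, 0.0938]), array([62., 50.]), 63.4) 478 disc [583.4  99.3] 467
yellow_disc 0.85 [294 146 338 185] zt 0.017 rect (array([ 0.5993, -0.0642]), array([43., 62.]), 45.4) 437 disc [592.9 -70.6] 437
yellow_disc 0.55 [300 148 349 205] zt 0.107 rect (array([ 0.5938, -0.0708]), array([45., 44.]), 9.4) 1860 side [ 0.5933 -0.0719  0.0231]disc [593.6 -66.9] 14
gearbox 0.73 [194 115 288 148] zt 0.075 rect (array([0.6431, 0.0353]), array([ 34., 104.]), 4.3) 3387 
TCP [0.6197 0.0193 0.3796] yaw 0.0588 turn [ 0.    -0.    -0.001] shift cm [-3.51  0.62 11.96] t 3.75
```

View pics/w1.png

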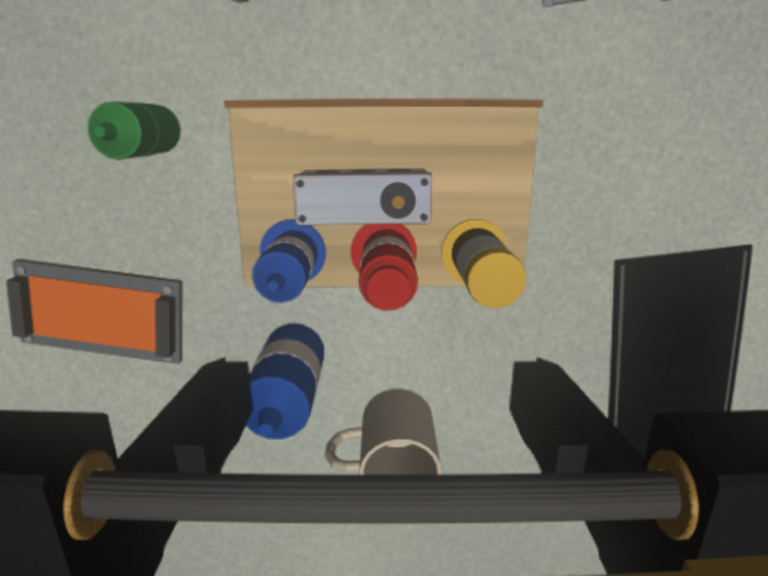

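The close view agrees with the top view. Fitted centres are blue (0.583,0.097), red (0.588,0.0115) and jar (0.593,-0.072), with radii matching the given diameters. I'll take the red can first, with jaws along the row at a 60 mm opening.

>>> {"op": "carry_out", "data": {
  "motion": [-1.65, 0.3, 0, 0, 0, 0, -1.65, 0.3, 0, 0, 0, 0, 0, 0, 6, 0, 0, 0, 0, 0, 6, 0, 0, 0, 0, 0, 5, 0, 0, 0, 0, 0, 4, 0, 0, 0, 0, 0, 3, 0, 0, 0, 0, 0, 0.7, 0, 0, 0],
  "hand": 6.0,
  "grip_force": 20
}}

```text
clock: 4.75
tool_pos: [0.5863, 0.0118, 0.1308]
eef_rot: [1.0, 0.03, -0.002, 0.0]
contact_force: [0.4, -0.2, 0.3]
opening: 0.682
```

>>> {"op": "carry_out", "data": {
  "motion": [0, 0, 0, 0, 0, 0, 0, 0, 0, 0, 0, 0, 0, 0, 0, 0, 0, 0, 0, 0, 0, 0, 0, 0, 0, 0, 0, 0, 0, 0],
  "hand": 3.5,
  "grip_force": 20
}}

```text
clock: 5.38
tool_pos: [0.5881, 0.012, 0.1338]
eef_rot: [1.0, 0.03, 0.001, 0.0]
contact_force: [0.2, -0.4, 6.7]
opening: 0.507
```

>>> {"op": "carry_out", "data": {
  "motion": [0, 0, -2, 0, 0, 0, 0, 0, -5, 0, 0, 0, 0, 0, -6, 0, 0, 0, -0.8, 5, 0, 0, 0, 0, -0.8, 5, 0, 0, 0, 0, -0.8, 5, 0, 0, 0, 0, -0.8, 5, 0, 0, 0, 0, -0.8, 5, 0, 0, 0, 0]
}}

```text
clock: 6.38
tool_pos: [0.5615, -0.2414, 0.2623]
eef_rot: [1.0, 0.03, -0.0, -0.0]
contact_force: [0.0, 0.0, -2.7]
opening: 0.504
```

>>> {"op": "carry_out", "data": {
  "motion": [-0.8, 4.9, 0, 0, 0, 0, 0, 0, 0, 0, 0, 0, 0, 0, 5, 0, 0, 0, 0, 0, 5, 0, 0, 0, 0, 0, 2.5, 0, 0, 0, 0, 0, 1, 0, 0, 0, 0, 0, 0, 0, 0, 0, 0, 0, 0, 0, 0, 0]
}}

```text
clock: 7.38
tool_pos: [0.5581, -0.2895, 0.1289]
eef_rot: [1.0, 0.03, 0.001, 0.001]
contact_force: [-0.1, 0.3, -2.8]
opening: 0.501
```

>>> {"op": "carry_out", "data": {
  "motion": [0, 0, 0.4, 0, 0, 0, 0, 0, 0.1, 0, 0, 0, 0, 0, 0.1, 0, 0, 0, 0, 0, 0, 0, 0, 0]
}}

```text
clock: 7.88
tool_pos: [0.5573, -0.2894, 0.1228]
eef_rot: [1.0, 0.03, 0.0, 0.0]
contact_force: [-1.9, 1.1, 6.0]
opening: 0.507
```

>>> {"op": "carry_out", "data": {
  "motion": [0, 0, 0, 0, 0, 0, 0, 0, 0, 0, 0, 0, 0, 0, -2, 0, 0, 0, 0, 0, -6, 0, 0, 0, 0, 0, -6, 0, 0, 0, 1.2, -5.4, 0, 0, 0, 0, 1.2, -5.4, 0, 0, 0, 0, 1.2, -5.4, 0, 0, 0, 0],
  "hand": 6.2
}}

```text
clock: 8.88
tool_pos: [0.5839, -0.124, 0.2633]
eef_rot: [1.0, 0.03, 0.001, 0.0]
contact_force: [0.4, 0.0, 0.2]
opening: 0.705
```

>>> {"op": "carry_out", "data": {
  "motion": [1.2, -5.3, 0, 0, 0, 0, 0, 0, 0, 0, 0, 0]
}}

```text
clock: 9.12
tool_pos: [0.5934, -0.0648, 0.263]
eef_rot: [0.999, 0.035, 0.001, -0.002]
contact_force: [-0.1, -0.9, 0.2]
opening: 0.704
```

```bash
python3 - <<'E'
from h import *
go(.592,-.0719,.128,.0588)
b=snapshot('top');X=cloud(b)
for d in finder.masks_of(b,'red_can')[:2]:
    Q=X[d['pixels']];Q=Q[Q[:,2]>.02];print(d['p'],np.median(Q,0).round(3),np.nanmax(Q[:,2]))
E
```

```text
TCP [ 0.5934 -0.0648  0.263 ] yaw 0.0697 turn [-0.004 -0.003  0.011] shift cm [-0.18  0.7  13.5 ] t 9.12
```

>>> {"op": "carry_out", "data": {
  "motion": [0, 0, 0, 0, 0, 0, 0, 0, 0, 0, 0, 0]
}}

```text
clock: 9.48
tool_pos: [0.5921, -0.0737, 0.2617]
eef_rot: [1.0, 0.029, 0.0, 0.0]
contact_force: [-0.2, -0.1, 0.1]
opening: 0.7
```

```bash
python3 - <<'E'
from h import *
go(.592,-.0719,.128,.0588)
for n in('top','scene'):
  b=snapshot(n);X=cloud(b);save(b,n+'2.png')
  for d in finder.masks_of(b,'red_can')[:2]:
    Q=X[d['pixels']];Q=Q[Q[:,2]>.02];print(n,d['p'],np.median(Q,0).round(3),np.nanmax(Q[:,2]))
E
```

```text
TCP [ 0.5921 -0.0737  0.2617] yaw 0.0571 turn [ 0.001 -0.    -0.002] shift cm [ 0.   -0.18 13.37] t 9.47
top 0.25 [0.505 0.232 0.027] 0.0315420289758781
scene 0.69 [ 0.575 -0.281  0.075] 0.11362130282611682
scene 0.67 [ 0.551 -0.269  0.031] 0.0989190797189542
```

View pics/scene2.png

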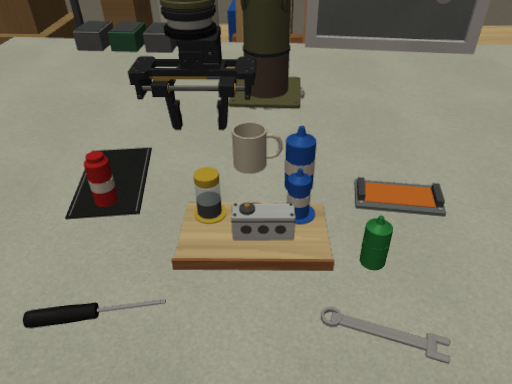

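The red can stands on the mat at (100,180). Next is the jar.

>>> {"op": "carry_out", "data": {
  "motion": [0, -0.2, 5, 0, 0, 0, 0, 0, 5, 0, 0, 0, 0, 0, 3, 0, 0, 0, 0, 0, 0.4, 0, 0, 0, 0, 0, 0, 0, 0, 0]
}}

```text
clock: 10.3
tool_pos: [0.5927, -0.07, 0.1282]
eef_rot: [1.0, 0.03, 0.001, 0.0]
contact_force: [-0.0, -0.1, -0.1]
opening: 0.705
```

>>> {"op": "carry_out", "data": {
  "motion": [0, 0, 0, 0, 0, 0, 0, 0, 0, 0, 0, 0, 0, 0, 0, 0, 0, 0, 0, 0, 0, 0, 0, 0, 0, 0, 0, 0, 0, 0],
  "hand": 3.5
}}

```text
clock: 10.92
tool_pos: [0.5931, -0.0704, 0.1289]
eef_rot: [1.0, 0.03, 0.001, 0.0]
contact_force: [0.8, -0.8, 6.9]
opening: 0.513
```

>>> {"op": "carry_out", "data": {
  "motion": [0, 0, -1, 0, 0, 0, 0, 0, -5, 0, 0, 0, 0, 0, -5, 0, 0, 0, -2.55, 4.52, 0, 0, 0, 0, -2.55, 4.52, 0, 0, 0, 0, -2.55, 4.52, 0, 0, 0, 0, -2.55, 4.52, 0, 0, 0, 0, -2.55, 4.52, 0, 0, 0, 0]
}}

```text
clock: 11.92
tool_pos: [0.4772, -0.304, 0.2376]
eef_rot: [1.0, 0.03, -0.0, -0.0]
contact_force: [0.6, -1.0, -2.9]
opening: 0.516
```

>>> {"op": "carry_out", "data": {
  "motion": [0, 0, 0, 0, 0, 0, 0, 0, 5, 0, 0, 0, 0, 0, 4, 0, 0, 0, 0, 0, 2, 0, 0, 0, 0, 0, 0.5, 0, 0, 0, 0, 0, 0, 0, 0, 0, 0, 0, 0, 0, 0, 0]
}}

```text
clock: 12.8
tool_pos: [0.4791, -0.3032, 0.1236]
eef_rot: [1.0, 0.03, 0.001, 0.0]
contact_force: [0.5, -0.1, -4.0]
opening: 0.519
```

>>> {"op": "carry_out", "data": {
  "motion": [0, 0, 0.4, 0, 0, 0, 0, 0, 0.1, 0, 0, 0, 0, 0, 0.1, 0, 0, 0, 0, 0, 0, 0, 0, 0]
}}

```text
clock: 13.3
tool_pos: [0.4785, -0.3032, 0.1178]
eef_rot: [1.0, 0.03, 0.0, 0.0]
contact_force: [-1.4, 0.8, 8.2]
opening: 0.517
```

>>> {"op": "carry_out", "data": {
  "motion": [0, 0, 0, 0, 0, 0, 0, 0, 0, 0, 0, 0, 0, 0, -2, 0, 0, 0, 0, 0, -6, 0, 0, 0, 0, 0, -6, 0, 0, 0, 1.82, -5.61, 0, 0, 0, 0, 1.82, -5.61, 0, 0, 0, 0, 1.82, -5.61, 0, 0, 0, 0],
  "hand": 6.2
}}

```text
clock: 14.3
tool_pos: [0.5233, -0.1303, 0.2568]
eef_rot: [1.0, 0.03, 0.001, 0.0]
contact_force: [0.8, -0.4, -0.3]
opening: 0.703
```

>>> {"op": "carry_out", "data": {
  "motion": [1.82, -5.61, 0, 0, 0, 0, 1.82, -5.61, 0, 0, 0, 0, 1.82, -5.61, 0, 0, 0, 0, 1.82, -5.61, 0, 0, 0, 0, 0, 0, 0, 0, 0, 0, 0, 0, 0, 0, 0, 0, 0, 0, 0, 0, 0, 0]
}}

```text
clock: 15.18
tool_pos: [0.5819, 0.0942, 0.2565]
eef_rot: [1.0, 0.028, -0.0, 0.001]
contact_force: [0.0, -1.1, 0.5]
opening: 0.705
```

```bash
python3 - <<'E'
from h import *
go(.5825,.0965,.123,.0588)
s=monitor.get_state();w=snapshot('wrist');X=cloud(w,s)
for t in ('yellow_disc','red_disc','blue_bottle'):
  for d in finder.masks_of(w,t)[:3]:
    Q=X[d['pixels']];Q=Q[~np.isnan(Q[:,0])]
    print(t,d['p'],np.median(Q,0).round(4),rect(Q),circ(Q[(Q[:,2]>.03)&(Q[:,2]<.085)]) if 'bottle' in t else np.round(cv2.minEnclosingCircle((Q[:,:2]*1000).astype(np.float32)),1))if 0 else print(t,round(d['p'],2),np.median(Q,0).round(4),rect(Q))
go(.5825,.0965,.123,.0588)
E
```

```text
TCP [0.5819 0.0942 0.2565] yaw 0.0568 turn [ 0.002  0.001 -0.002] shift cm [ 0.07 -0.22 13.35] t 15.18
yellow_disc 0.82 [ 0.5945 -0.0699  0.0152] (array([ 0.5934, -0.0702]), array([63., 62.]), 73.8)
red_disc 0.77 [0.5883 0.0146 0.0152] (array([0.5863, 0.0146]), array([60., 61.]), 2.5)
blue_bottle 0.68 [0.5001 0.0988 0.0924] (array([0.4928, 0.0983]), array([61., 29.]), 89.2)
blue_bottle 0.67 [0.686  0.2145 0.0804] (array([0.6886, 0.245 ]), array([84., 55.]), 70.7)
TCP [0.5821 0.0953 0.2566] yaw 0.0579 turn [ 0.     0.    -0.001] shift cm [ 0.05 -0.12 13.36] t 15.38
```

>>> {"op": "carry_out", "data": {
  "motion": [0, -0.1, 5, 0, 0, 0, 0, 0, 5, 0, 0, 0, 0, 0, 3, 0, 0, 0, 0, 0, 0.4, 0, 0, 0, 0, 0, 0, 0, 0, 0]
}}

```text
clock: 16.0
tool_pos: [0.5826, 0.0974, 0.1233]
eef_rot: [1.0, 0.03, 0.001, -0.0]
contact_force: [0.5, -0.4, -0.7]
opening: 0.705
```

>>> {"op": "carry_out", "data": {
  "motion": [0, 0, 0, 0, 0, 0, 0, 0, 0, 0, 0, 0, 0, 0, 0, 0, 0, 0, 0, 0, 0, 0, 0, 0, 0, 0, 0, 0, 0, 0],
  "hand": 3.5
}}

```text
clock: 16.62
tool_pos: [0.5827, 0.0975, 0.1236]
eef_rot: [1.0, 0.03, 0.001, -0.0]
contact_force: [-0.2, -1.6, 5.9]
opening: 0.481
```

>>> {"op": "carry_out", "data": {
  "motion": [0, 0, -2, 0, 0, 0, 0, 0, -6, 0, 0, 0, 0, 0, -6, 0, 0, 0, -2.58, 5.05, 0, 0, 0, 0, -2.58, 5.05, 0, 0, 0, 0, -2.58, 5.05, 0, 0, 0, 0, -2.58, 5.05, 0, 0, 0, 0, -2.58, 5.05, 0, 0, 0, 0]
}}

```text
clock: 17.62
tool_pos: [0.4672, -0.1636, 0.2624]
eef_rot: [1.0, 0.03, -0.0, -0.0]
contact_force: [1.1, -0.5, -3.6]
opening: 0.484
```

>>> {"op": "carry_out", "data": {
  "motion": [-2.58, 5.05, 0, 0, 0, 0, -2.58, 5.05, 0, 0, 0, 0, -2.58, 5.05, 0, 0, 0, 0, 0, 0, 0, 0, 0, 0, 0, 0, 6, 0, 0, 0, 0, 0, 5, 0, 0, 0, 0, 0, 3, 0, 0, 0, 0, 0, 0.6, 0, 0, 0]
}}

```text
clock: 18.62
tool_pos: [0.3997, -0.3165, 0.1148]
eef_rot: [1.0, 0.031, -0.002, -0.001]
contact_force: [-0.2, -0.1, -2.2]
opening: 0.484
```

>>> {"op": "carry_out", "data": {
  "motion": [0, 0, 0, 0, 0, 0, 0, 0, 0.2, 0, 0, 0, 0, 0, 0.1, 0, 0, 0, 0, 0, 0, 0, 0, 0]
}}

```text
clock: 19.12
tool_pos: [0.4003, -0.3183, 0.1141]
eef_rot: [1.0, 0.03, 0.0, 0.0]
contact_force: [-0.0, 0.2, -2.6]
opening: 0.481
```

>>> {"op": "carry_out", "data": {
  "motion": [0, 0, 0.15, 0, 0, 0, 0, 0, 0.1, 0, 0, 0, 0, 0, 0, 0, 0, 0]
}}

```text
clock: 19.5
tool_pos: [0.4003, -0.3183, 0.1125]
eef_rot: [1.0, 0.03, 0.0, 0.001]
contact_force: [-1.8, 0.8, 12.8]
opening: 0.486
```

>>> {"op": "carry_out", "data": {
  "motion": [0, 0, 0, 0, 0, 0, 0, 0, 0, 0, 0, 0, 0, 0, -2, 0, 0, 0, 0, 0, -6, 0, 0, 0, 0, 0, -6, 0, 0, 0, 2.58, -5.05, -1, 0, 0, 0, 2.58, -5.05, -1, 0, 0, 0, 2.58, -5.05, -1, 0, 0, 0],
  "hand": 6.2
}}

```text
clock: 20.5
tool_pos: [0.4689, -0.1608, 0.2815]
eef_rot: [1.0, 0.03, 0.0, 0.0]
contact_force: [1.2, -0.3, -0.4]
opening: 0.7
```

```bash
python3 - <<'E'
from h import *
print(monitor.get_state()['q'].round(2))
go(.64,.035,.28,.075-np.pi/2);go(.64,.035,.28,.075+np.pi/2)
b=snapshot('scene');save(b,'sc3.png');
E
```

```text
[ 0.32  0.55 -0.13  1.97  0.12  0.62 -1.4 ]
TCP [ 0.4689 -0.1608  0.2815] yaw 0.0591 turn [-0.000e+00 -1.000e-03  1.555e+00] shift cm [-18.24 -18.53   0.15] t 20.5
TCP [ 0.4689 -0.1608  0.2815] yaw 0.0591 turn [ 1.000e-03 -0.000e+00 -1.587e+00] shift cm [18.24 18.53  0.15] t 20.5
```

View pics/sc3.png

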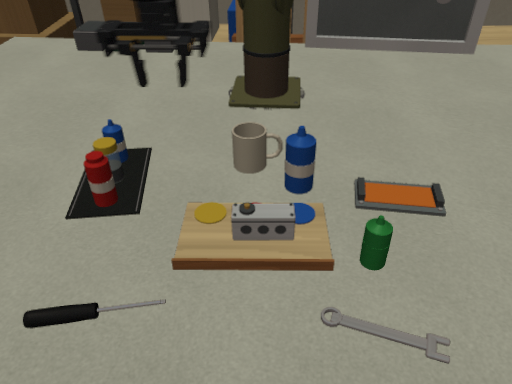

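All three stand upright on the mat. Next is the gearbox, with a quarter turn so the jaws lie across it.

>>> {"op": "carry_out", "data": {
  "motion": [0, 0, 0, 0, 0, -0.176, 0, 0, 0, 0, 0, -0.176, 0, 0, 0, 0, 0, -0.176, 0, 0, 0, 0, 0, -0.176, 0, 0, 0, 0, 0, -0.176, 0, 0, 0, 0, 0, -0.176, 0, 0, 0, 0, 0, -0.176, 0, 0, 0, 0, 0, -0.176],
  "hand": 7.0
}}

```text
clock: 21.55
tool_pos: [0.4681, -0.1625, 0.2808]
eef_rot: [0.741, 0.672, -0.0, -0.0]
contact_force: [-1.0, 0.3, 0.1]
opening: 0.791
```

>>> {"op": "carry_out", "data": {
  "motion": [0, 0, 0, 0, 0, -0.179, 3.65, 3.71, 0, 0, 0, 0, 3.65, 3.71, 0, 0, 0, 0, 3.65, 3.71, 0, 0, 0, 0, 3.65, 3.71, 0, 0, 0, 0, 3.65, 3.71, 0, 0, 0, 0, 0, 0, 0, 0, 0, 0, 0, 0, 0, 0, 0, 0]
}}

```text
clock: 22.55
tool_pos: [0.6389, 0.0329, 0.2803]
eef_rot: [0.68, 0.733, -0.001, -0.0]
contact_force: [-0.2, -0.0, 0.6]
opening: 0.796
```

```bash
python3 - <<'E'
from h import *
s=monitor.get_state();w=snapshot('wrist');X=cloud(w,s)
for t in ('gearbox','blue_disc','red_disc','yellow_disc','fixture'):
  for d in finder.masks_of(w,t)[:1]:
    Q=X[d['pixels']];Q=Q[~np.isnan(Q[:,0])]
    if t=='gearbox': Q=Q[(Q[:,2]>.062)&(Q[:,2]<.073)]
    print(t,round(d['p'],2),np.int32(d['extent']),np.median(Q,0).round(4),rect(Q))
b=snapshot('top');X=cloud(b);d=finder.masks_of(b,'fixture')[0];Q=X[d['pixels']];print('fix top',rect(Q[Q[:,2]<.04]))
go(.642,.0345,.28,.075+np.pi/2)
E
```

```text
gearbox 0.95 [237 108 284 228] [0.6421 0.0449 0.0672] (array([0.6429, 0.0347]), array([ 40., 110.]), 4.2)
blue_disc 0.87 [170  64 237 124] [0.5826 0.1002 0.0152] (array([0.5824, 0.0995]), array([62., 61.]), 3.0)
red_disc 0.66 [176 147 233 201] [0.5879 0.0155 0.0152] (array([0.5884, 0.0142]), array([62., 62.]), 1.0)
yellow_disc 0.77 [180 219 235 263] [ 0.593  -0.0686  0.0153] (array([ 0.593 , -0.0699]), array([60., 61.]), 51.1)
fix top (array([0.5056, 0.301 ]), array([181.,  93.]), 84.7)
TCP [0.6393 0.0332 0.2812] yaw 1.6461 turn [0. 0. 0.] shift cm [0.11 0.28 0.12] t 22.95
```

>>> {"op": "carry_out", "data": {
  "motion": [0.15, 0.35, 6, 0, 0, 0, 0, 0, 6, 0, 0, 0, 0, 0, 4, 0, 0, 0, 0, 0, 2, 0, 0, 0, 0, 0, 1, 0, 0, 0, 0, 0, 0, 0, 0, 0]
}}

```text
clock: 23.7
tool_pos: [0.6434, 0.0357, 0.0917]
eef_rot: [0.68, 0.733, 0.0, 0.0]
contact_force: [-2.0, 0.1, 0.2]
opening: 0.793
```

>>> {"op": "carry_out", "data": {
  "motion": [0, 0, 0, 0, 0, 0, 0, 0, 0, 0, 0, 0, 0, 0, 0, 0, 0, 0, 0, 0, 0, 0, 0, 0, 0, 0, 0, 0, 0, 0, 0, 0, 0, 0, 0, 0],
  "hand": 3.0,
  "grip_force": 35
}}

```text
clock: 24.45
tool_pos: [0.6432, 0.0356, 0.0916]
eef_rot: [0.68, 0.733, 0.0, 0.0]
contact_force: [-0.8, -0.7, 5.0]
opening: 0.451
```

>>> {"op": "carry_out", "data": {
  "motion": [0, 0, -2, 0, 0, 0, 0, 0, -6, 0, 0, 0, 0, 0, -6, 0, 0, 0, 0, 0, 0, 0, 0, 0.154, 5.04, -3.12, 0, 0, 0, 0, 5.04, -3.12, 0, 0, 0, 0, 5.04, -3.12, 0, 0, 0, 0, 5.04, -3.12, 0, 0, 0, 0]
}}

```text
clock: 25.45
tool_pos: [0.5325, 0.2474, 0.2311]
eef_rot: [0.734, 0.679, -0.001, -0.0]
contact_force: [0.7, 0.2, -6.3]
opening: 0.454
```

>>> {"op": "carry_out", "data": {
  "motion": [5.04, -3.12, 0, 0, 0, 0, 0, 0, 0, 0, 0, 0, 0, 0, 0, 0, 0, 0]
}}

```text
clock: 25.82
tool_pos: [0.5064, 0.2985, 0.2309]
eef_rot: [0.734, 0.679, -0.001, 0.0]
contact_force: [0.3, -0.9, -5.7]
opening: 0.45
```

```bash
python3 - <<'E'
from h import *
s=monitor.get_state();w=snapshot('wrist');X=cloud(w,s);save(w,'w4.png',s=1.4)
for t in ('gearbox','fixture'):
  for d in finder.masks_of(w,t)[:2]:
    Q=X[d['pixels']];Q=Q[~np.isnan(Q[:,0])]
    if t=='gearbox': z=np.percentile(Q[:,2],90);Q=Q[abs(Q[:,2]-np.median(Q[:,2]))<.005]
    print(t,round(d['p'],2),np.int32(d['extent']),np.median(Q,0).round(4),rect(Q))
hsv=cv2.cvtColor(w['frame'],cv2.COLOR_RGB2HSV);o=(hsv[...,0]<15)&(hsv[...,1]>150)&(hsv[...,2]>100)&(abs(X[...,2]-.012)<.006)
print('seat',o.sum(),rect(X[o]));st=(X[...,2]>.02)&(X[...,2]<.03)&(X[...,1]>.18);
print('stops',[ (rect(X[st&(abs(X[...,1]-y)<.03)]),(st&(abs(X[...,1]-y)<.03)).sum()) for y in(.225,.373)])
go(.508,.299,.24,-.08+np.pi/2)
E
```

```text
gearbox 0.78 [194 147 313 384] [0.5084 0.3254 0.2063] (array([0.5066, 0.3034]), array([99., 41.]), 85.3)
fixture 0.59 [204  75 304 157] [0.511  0.3551 0.012 ] (array([0.5107, 0.3491]), array([68., 92.]), 84.8)
seat 3136 (array([0.5286, 0.1947]), array([ 68., 352.]), 7.0)
stops [((array([0.6782, 0.2336]), array([42., 20.]), 47.4), np.int64(262)), ((array([0.5122, 0.3727]), array([13., 60.]), 85.6), np.int64(1207))]
TCP [0.5077 0.297  0.2308] yaw 1.4901 turn [-0.     0.002 -0.001] shift cm [ 0.2   0.01 -0.92] t 25.98
```

View pics/w4.png

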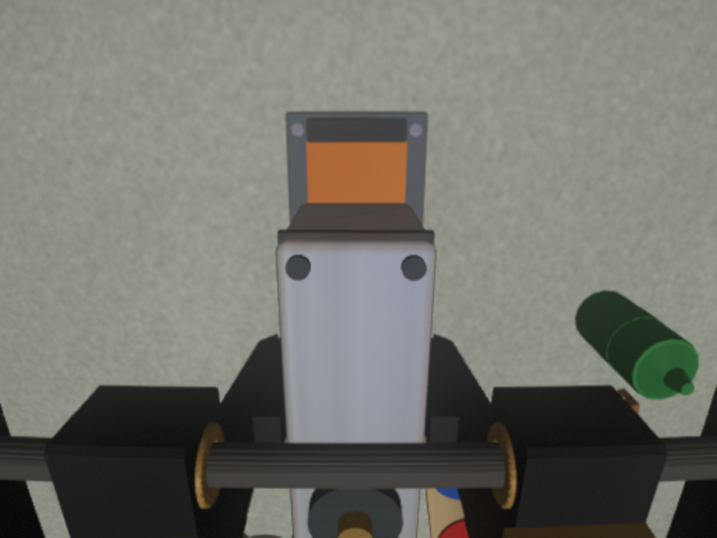

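The far end of the fixture puts its centre at about (0.506,0.299), within 1–2 mm of where the gearbox is held. Lowering.

>>> {"op": "carry_out", "data": {
  "motion": [0.1, -0.1, 5, 0, 0, 0, 0, 0, 5, 0, 0, 0, 0, 0, 2.5, 0, 0, 0, 0, 0, 1, 0, 0, 0, 0, 0, 0, 0, 0, 0, 0, 0, 0, 0, 0, 0]
}}

```text
clock: 26.72
tool_pos: [0.5069, 0.3004, 0.0973]
eef_rot: [0.734, 0.679, 0.001, 0.0]
contact_force: [-0.2, 0.1, -6.5]
opening: 0.453
```

>>> {"op": "carry_out", "data": {
  "motion": [0, 0, 0.2, 0, 0, 0, 0, 0, 0.1, 0, 0, 0, 0, 0, 0.1, 0, 0, 0, 0, 0, 0, 0, 0, 0]
}}

```text
clock: 27.22
tool_pos: [0.506, 0.3, 0.0919]
eef_rot: [0.734, 0.679, -0.0, 0.0]
contact_force: [-0.2, 0.6, -5.4]
opening: 0.45
```

>>> {"op": "carry_out", "data": {
  "motion": [0, 0, 0.1, 0, 0, 0, 0, 0, 0.1, 0, 0, 0, 0, 0, 0, 0, 0, 0]
}}

```text
clock: 27.6
tool_pos: [0.506, 0.3001, 0.0915]
eef_rot: [0.734, 0.679, 0.0, 0.0]
contact_force: [-3.0, -2.4, 8.8]
opening: 0.45
```

>>> {"op": "carry_out", "data": {
  "motion": [0, 0, 0, 0, 0, 0, 0, 0, 0, 0, 0, 0, 0, 0, -2, 0, 0, 0, 0, 0, -6, 0, 0, 0, 0, 0, -6, 0, 0, 0, 0, 0, -6, 0, 0, 0, 0, 0, 0, 0, 0, 0],
  "hand": 7.0
}}

```text
clock: 28.48
tool_pos: [0.5079, 0.3021, 0.295]
eef_rot: [0.734, 0.679, 0.005, 0.0]
contact_force: [-0.0, 0.4, -0.8]
opening: 0.794
```

```bash
python3 - <<'E'
from h import *
s=monitor.get_state();w=snapshot('wrist');X=cloud(w,s);save(w,'w5.png',s=1.2)
d=finder.masks_of(w,'gearbox')[0];Q=X[d['pixels']];Q=Q[(Q[:,2]>.06)&(Q[:,2]<.074)];print('gb',d['p'],np.median(Q[:,2]),rect(Q))
d=finder.masks_of(w,'fixture')[0];Q=X[d['pixels']];Q=Q[(Q[:,2]>-.005)&(Q[:,2]<.03)];print('fx',d['p'],rect(Q))
print(s['q'].round(2))
b=snapshot('top');X=cloud(b);save(b,'t5.png',s=1.4)
for t in('red_can','yellow_jar','blue_bottle'):
  for d in finder.masks_of(b,t)[:3]:
    Q=X[d['pixels']];Q=Q[Q[:,2]>.02]
    if len(Q)<20: continue
    zt=np.percentile(Q[:,2],98);print(t,round(d['p'],2),zt.round(3),rect(Q[Q[:,2]>zt-.006]))
go(.479,-.3035,.28,.0588)
E
```

```text
gb 0.73 0.06730186574733926 (array([0.5057, 0.2995]), array([110.,  40.]), 85.4)
fx 0.77 (array([0.5062, 0.296 ]), array([174.,  90.]), 85.4)
[-0.32  0.68 -0.51  1.68  0.41  0.88 -1.08]
red_can 0.82 0.115 (array([ 0.5555, -0.2902]), array([31., 31.]), 84.2)
yellow_jar 0.91 0.098 (array([ 0.4774, -0.3031]), array([44., 44.]), 55.7)
yellow_jar 0.43 0.068 (array([0.5059, 0.3074]), array([94., 40.]), 85.0)
blue_bottle 0.66 0.143 (array([0.4754, 0.0971]), array([12., 12.]), 89.2)
blue_bottle 0.62 0.1 (array([0.6869, 0.2247]), array([9., 9.]), 80.8)
blue_bottle 0.56 0.105 (array([ 0.4004, -0.3172]), array([10.,  8.]), 41.3)
TCP [0.5055 0.2996 0.2884] yaw 1.4931 turn [-0.     0.003  1.434] shift cm [-6.19 60.05  0.84] t 28.82
```

View pics/w5.png

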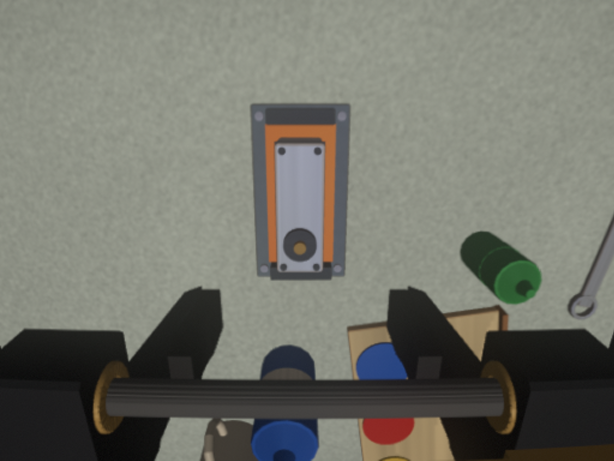

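The gearbox is seated in the fixture, shown at (300,210) in the picture and measured within about 3 mm of centre. Now I'll return the three, starting with the jar.

>>> {"op": "carry_out", "data": {
  "motion": [0, 0, 0, 0, 0, 0.179, 0, 0, 0, 0, 0, 0.179, 0, 0, 0, 0, 0, 0.179, 0, 0, 0, 0, 0, 0.179, 0, 0, 0, 0, 0, 0.179, 0, 0, 0, 0, 0, 0.179, 0, 0, 0, 0, 0, 0.179, 0, 0, 0, 0, 0, 0.179],
  "hand": 6.6,
  "grip_force": 20
}}

```text
clock: 29.82
tool_pos: [0.5057, 0.3, 0.289]
eef_rot: [1.0, 0.028, -0.001, 0.001]
contact_force: [-1.1, 0.4, -0.3]
opening: 0.749
```

>>> {"op": "carry_out", "data": {
  "motion": [-0.56, 5.46, 0, 0, 0, 0, -0.56, 5.46, 0, 0, 0, 0, -0.56, 5.46, 0, 0, 0, 0, -0.56, 5.46, 0, 0, 0, 0, -0.56, 5.46, 0, 0, 0, 0, -0.56, 5.46, 0, 0, 0, 0, -0.56, 5.46, 0, 0, 0, 0, -0.56, 5.46, 0, 0, 0, 0]
}}

```text
clock: 30.82
tool_pos: [0.4875, -0.1402, 0.2893]
eef_rot: [1.0, 0.031, -0.001, -0.0]
contact_force: [1.0, -0.2, -0.8]
opening: 0.746
```

>>> {"op": "carry_out", "data": {
  "motion": [-0.56, 5.46, 0, 0, 0, 0, -0.56, 5.46, 0, 0, 0, 0, -0.56, 5.46, 0, 0, 0, 0, 0, 0, 0, 0, 0, 0, 0, 0, 0, 0, 0, 0, 0, 0, 0, 0, 0, 0]
}}

```text
clock: 31.58
tool_pos: [0.4815, -0.3011, 0.2898]
eef_rot: [0.999, 0.032, -0.0, -0.001]
contact_force: [0.8, 0.0, 0.5]
opening: 0.753
```

```bash
python3 - <<'E'
from h import *
s=monitor.get_state();w=snapshot('wrist');X=cloud(w,s)
for t in('red_can','yellow_jar','blue_bottle'):
  for d in finder.masks_of(w,t)[:1]:
    Q=X[d['pixels']];S=Q[(Q[:,2]>.02)&(Q[:,2]<.075)];print(t,round(d['p'],2),circ(S) if len(S)>30 else len(S))
go(.4785,-.3032,.118,.0588)
E
```

```text
red_can 0.71 0
yellow_jar 0.94 [ 0.4787 -0.3042  0.0229]
blue_bottle 0.55 [ 0.4004 -0.319   0.0215]
TCP [ 0.4814 -0.3021  0.2901] yaw 0.0627 turn [-0.    -0.     0.004] shift cm [-0.3   0.09 17.21] t 31.77
```

>>> {"op": "carry_out", "data": {
  "motion": [-0.25, 0.15, 5, 0, 0, 0.004, 0, 0, 5, 0, 0, 0, 0, 0, 4, 0, 0, 0, 0, 0, 2.2, 0, 0, 0, 0, 0, 1, 0, 0, 0, 0, 0, 0, 0, 0, 0]
}}

```text
clock: 32.52
tool_pos: [0.4788, -0.3046, 0.118]
eef_rot: [1.0, 0.029, -0.0, -0.0]
contact_force: [-0.6, 0.4, 0.1]
opening: 0.752
```

>>> {"op": "carry_out", "data": {
  "motion": [0, 0, 0, 0, 0, 0, 0, 0, 0, 0, 0, 0, 0, 0, 0, 0, 0, 0, 0, 0, 0, 0, 0, 0, 0, 0, 0, 0, 0, 0],
  "hand": 3.5
}}

```text
clock: 33.15
tool_pos: [0.4792, -0.3045, 0.1189]
eef_rot: [1.0, 0.029, 0.001, 0.0]
contact_force: [0.2, 2.3, 6.0]
opening: 0.516
```

>>> {"op": "carry_out", "data": {
  "motion": [0, 0, -2, 0, 0, 0, 0, 0, -5, 0, 0, 0, 0, 0, -5, 0, 0, 0, 2.55, -4.54, 0, 0, 0, 0, 2.55, -4.54, 0, 0, 0, 0, 2.55, -4.54, 0, 0, 0, 0, 2.55, -4.54, 0, 0, 0, 0, 2.55, -4.54, 0, 0, 0, 0]
}}

```text
clock: 34.15
tool_pos: [0.5931, -0.0697, 0.2376]
eef_rot: [1.0, 0.028, -0.001, 0.0]
contact_force: [0.9, -0.3, -3.0]
opening: 0.516
```

>>> {"op": "carry_out", "data": {
  "motion": [0, 0, 0, 0, 0, 0, 0, 0, 5, 0, 0, 0, 0, 0, 4, 0, 0, 0, 0, 0, 1.2, 0, 0, 0, 0, 0, 0, 0, 0, 0, 0, 0, 0, 0, 0, 0]
}}

```text
clock: 34.9
tool_pos: [0.5941, -0.0713, 0.1376]
eef_rot: [1.0, 0.028, 0.001, 0.0]
contact_force: [1.1, -0.6, -2.4]
opening: 0.517
```

```bash
python3 - <<'E'
from h import *
go(.593,-.0705,.1295,.0588)
E
```

```text
TCP [ 0.5941 -0.0713  0.1376] yaw 0.0563 turn [ 0.    -0.003 -0.002] shift cm [-0.1  -0.09  0.81] t 34.9
```

>>> {"op": "carry_out", "data": {
  "motion": [-0.1, -0.1, 0.5, 0, 0, 0, 0, 0, 0.2, 0, 0, 0, 0, 0, 0.1, 0, 0, 0, 0, 0, 0.1, 0, 0, 0, 0, 0, 0, 0, 0, 0]
}}

```text
clock: 35.52
tool_pos: [0.5925, -0.0695, 0.1297]
eef_rot: [1.0, 0.029, 0.001, 0.0]
contact_force: [-4.5, 1.7, 15.9]
opening: 0.516
```

>>> {"op": "carry_out", "data": {
  "motion": [0, 0, 0, 0, 0, 0, 0, 0, 0, 0, 0, 0, 0, 0, -2, 0, 0, 0, 0, 0, -6, 0, 0, 0, 0, 0, -6, 0, 0, 0, -3.43, 3.95, 0, 0, 0, 0, -3.43, 3.95, 0, 0, 0, 0, -3.43, 3.95, 0, 0, 0, 0],
  "hand": 6.2
}}

```text
clock: 36.52
tool_pos: [0.495, -0.1955, 0.2672]
eef_rot: [1.0, 0.028, 0.0, 0.0]
contact_force: [1.0, 0.3, -0.6]
opening: 0.7
```

>>> {"op": "carry_out", "data": {
  "motion": [-3.43, 3.95, 0, 0, 0, 0, -3.43, 3.95, 0, 0, 0, 0, -3.43, 3.95, 0, 0, 0, 0, 0, 0, 0, 0, 0, 0, 0, 0, 0, 0, 0, 0]
}}

```text
clock: 37.15
tool_pos: [0.4005, -0.318, 0.267]
eef_rot: [1.0, 0.028, 0.0, -0.0]
contact_force: [0.5, 0.0, -0.1]
opening: 0.705
```

```bash
python3 - <<'E'
from h import *
go(.4003,-.3187,.1125,.0588)
E
```

```text
TCP [ 0.4005 -0.318   0.267 ] yaw 0.0568 turn [-0.    -0.001 -0.002] shift cm [-0.02  0.07 15.45] t 37.15
```

>>> {"op": "carry_out", "data": {
  "motion": [0, 0.1, 5, 0, 0, 0, 0, 0, 5, 0, 0, 0, 0, 0, 3.5, 0, 0, 0, 0, 0, 1.5, 0, 0, 0, 0, 0, 0.4, 0, 0, 0, 0, 0, 0, 0, 0, 0]
}}

```text
clock: 37.9
tool_pos: [0.4008, -0.3193, 0.1138]
eef_rot: [1.0, 0.029, 0.001, 0.0]
contact_force: [0.1, -0.6, -0.2]
opening: 0.704
```

>>> {"op": "carry_out", "data": {
  "motion": [0, 0, 0, 0, 0, 0, 0, 0, 0, 0, 0, 0, 0, 0, 0, 0, 0, 0, 0, 0, 0, 0, 0, 0, 0, 0, 0, 0, 0, 0],
  "hand": 3.5
}}

```text
clock: 38.52
tool_pos: [0.4003, -0.3192, 0.1138]
eef_rot: [1.0, 0.029, 0.0, 0.0]
contact_force: [-0.5, 1.7, 6.8]
opening: 0.479
```

>>> {"op": "carry_out", "data": {
  "motion": [0, 0, -2, 0, 0, 0, 0, 0, -6, 0, 0, 0, 0, 0, -6, 0, 0, 0, 2.58, -5.08, 0, 0, 0, 0, 2.58, -5.08, 0, 0, 0, 0, 2.58, -5.08, 0, 0, 0, 0, 2.58, -5.08, 0, 0, 0, 0, 2.58, -5.08, 0, 0, 0, 0]
}}

```text
clock: 39.52
tool_pos: [0.5145, -0.0569, 0.2528]
eef_rot: [1.0, 0.028, -0.0, 0.0]
contact_force: [1.5, -0.2, -2.8]
opening: 0.485
```

>>> {"op": "carry_out", "data": {
  "motion": [2.58, -5.08, 0, 0, 0, 0, 2.58, -5.08, 0, 0, 0, 0, 2.58, -5.08, 0, 0, 0, 0, 0, 0, 0, 0, 0, 0, 0, 0, 6, 0, 0, 0, 0, 0, 5, 0, 0, 0, 0, 0, 1.2, 0, 0, 0, 0, 0, 0, 0, 0, 0]
}}

```text
clock: 40.52
tool_pos: [0.583, 0.0975, 0.1311]
eef_rot: [1.0, 0.028, -0.0, 0.0]
contact_force: [1.0, 0.0, -3.1]
opening: 0.478
```

```bash
python3 - <<'E'
from h import *
go(.5825,.0985,.125,.0588)
E
```

```text
TCP [0.583  0.0975 0.1311] yaw 0.0562 turn [ 0.001  0.001 -0.003] shift cm [-0.04 -0.1   0.61] t 40.52
```

>>> {"op": "carry_out", "data": {
  "motion": [0, -0.1, 0.4, 0, 0, 0, 0, 0, 0.1, 0, 0, 0, 0, 0, 0.1, 0, 0, 0, 0, 0, 0, 0, 0, 0]
}}

```text
clock: 41.02
tool_pos: [0.5831, 0.0992, 0.1254]
eef_rot: [1.0, 0.028, 0.0, 0.0]
contact_force: [0.4, 0.7, -2.2]
opening: 0.484
```

>>> {"op": "carry_out", "data": {
  "motion": [0, 0, 0.1, 0, 0, 0, 0, 0, 0.1, 0, 0, 0, 0, 0, 0, 0, 0, 0]
}}

```text
clock: 41.4
tool_pos: [0.5834, 0.0993, 0.1248]
eef_rot: [1.0, 0.028, 0.001, -0.0]
contact_force: [-3.1, 0.5, 10.9]
opening: 0.482
```

>>> {"op": "carry_out", "data": {
  "motion": [0, 0, 0, 0, 0, 0, 0, 0, 0, 0, 0, 0, 0, 0, -2, 0, 0, 0, 0, 0, -6, 0, 0, 0, 0, 0, -6, 0, 0, 0, -0.69, 5.52, 0, 0, 0, 0, -0.69, 5.52, 0, 0, 0, 0, -0.69, 5.52, 0, 0, 0, 0],
  "hand": 6.2
}}

```text
clock: 42.4
tool_pos: [0.5715, -0.069, 0.2631]
eef_rot: [1.0, 0.029, 0.0, 0.0]
contact_force: [0.3, -0.1, -0.9]
opening: 0.701
```

>>> {"op": "carry_out", "data": {
  "motion": [-0.69, 5.52, 0, 0, 0, 0, -0.69, 5.52, 0, 0, 0, 0, -0.69, 5.52, 0, 0, 0, 0, -0.69, 5.52, 0, 0, 0, 0, 0, 0, 0, 0, 0, 0, 0, 0, 0, 0, 0, 0]
}}

```text
clock: 43.15
tool_pos: [0.5567, -0.2887, 0.2627]
eef_rot: [1.0, 0.028, -0.0, -0.001]
contact_force: [1.0, 1.0, -0.5]
opening: 0.707
```

```bash
python3 - <<'E'
from h import *
s=monitor.get_state();w=snapshot('wrist');X=cloud(w,s)
for t in('red_can',):
  for d in finder.masks_of(w,t)[:1]:
    Q=X[d['pixels']];S=Q[(Q[:,2]>.02)&(Q[:,2]<.085)];print(t,round(d['p'],2),circ(S) if len(S)>30 else len(S))
go(.5573,-.2894,.123,.0588)
E
```

```text
red_can 0.98 [ 0.5573 -0.2899  0.0224]
TCP [ 0.5573 -0.2872  0.2629] yaw 0.0596 turn [-0.002 -0.     0.001] shift cm [-1.000e-02  2.200e-01  1.399e+01] t 43.25
```

>>> {"op": "carry_out", "data": {
  "motion": [0, 0.1, 5, 0, 0, 0, 0, 0, 5, 0, 0, 0, 0, 0, 2.5, 0, 0, 0, 0, 0, 1.4, 0, 0, 0, 0, 0, 0, 0, 0, 0]
}}

```text
clock: 43.88
tool_pos: [0.557, -0.2893, 0.1237]
eef_rot: [1.0, 0.029, -0.0, -0.0]
contact_force: [0.6, 0.2, 0.8]
opening: 0.705
```

>>> {"op": "carry_out", "data": {
  "motion": [0, 0, 0, 0, 0, 0, 0, 0, 0, 0, 0, 0, 0, 0, 0, 0, 0, 0, 0, 0, 0, 0, 0, 0, 0, 0, 0, 0, 0, 0],
  "hand": 3.5
}}

```text
clock: 44.5
tool_pos: [0.5576, -0.2903, 0.1253]
eef_rot: [1.0, 0.028, 0.001, 0.0]
contact_force: [-0.2, 2.3, 6.8]
opening: 0.504
```

>>> {"op": "carry_out", "data": {
  "motion": [0, 0, -3, 0, 0, 0, 0, 0, -6, 0, 0, 0, 0, 0, -6, 0, 0, 0, 0.79, -5.03, 0, 0, 0, 0, 0.79, -5.03, 0, 0, 0, 0, 0.79, -5.03, 0, 0, 0, 0, 0.79, -5.03, 0, 0, 0, 0, 0.79, -5.03, 0, 0, 0, 0]
}}

```text
clock: 45.5
tool_pos: [0.5815, -0.0357, 0.2738]
eef_rot: [1.0, 0.028, -0.0, 0.0]
contact_force: [0.7, -0.4, -1.3]
opening: 0.506
```

>>> {"op": "carry_out", "data": {
  "motion": [0.79, -5.03, 0, 0, 0, 0, 0, 0, 0, 0, 0, 0, 0, 0, 0, 0, 0, 0]
}}

```text
clock: 45.88
tool_pos: [0.5865, 0.013, 0.2737]
eef_rot: [1.0, 0.028, -0.001, 0.001]
contact_force: [-0.1, 0.4, -2.5]
opening: 0.504
```

```bash
python3 - <<'E'
from h import *
go(.5875,.014,.1365,.0588)
E
```

```text
TCP [0.5865 0.013  0.2737] yaw 0.0567 turn [ 0.001  0.001 -0.002] shift cm [ 0.1  -0.1  13.72] t 45.88
```

>>> {"op": "carry_out", "data": {
  "motion": [0.1, -0.1, 5, 0, 0, 0, 0, 0, 5, 0, 0, 0, 0, 0, 2.5, 0, 0, 0, 0, 0, 0.8, 0, 0, 0, 0, 0, 0.2, 0, 0, 0, 0, 0, 0.1, 0, 0, 0, 0, 0, 0, 0, 0, 0]
}}

```text
clock: 46.75
tool_pos: [0.5884, 0.0146, 0.139]
eef_rot: [1.0, 0.028, 0.001, -0.0]
contact_force: [0.7, 0.1, -2.1]
opening: 0.507
```

>>> {"op": "carry_out", "data": {
  "motion": [0, 0, 0.2, 0, 0, 0, 0, 0, 0.1, 0, 0, 0, 0, 0, 0.1, 0, 0, 0, 0, 0, 0, 0, 0, 0]
}}

```text
clock: 47.25
tool_pos: [0.5886, 0.015, 0.1362]
eef_rot: [1.0, 0.028, 0.001, -0.0]
contact_force: [-2.1, 0.4, 12.3]
opening: 0.506
```

>>> {"op": "carry_out", "data": {
  "motion": [0, 0, 0, 0, 0, 0, 0, 0, 0, 0, 0, 0, 0, 0, -2, 0, 0, 0, 0, 0, -6, 0, 0, 0, 0, 0, -6, 0, 0, 0, 0, 0, -6, 0, 0, 0, 3, 0, -4, 0, 0, 0, 0, 0, 0, 0, 0, 0],
  "hand": 6.0
}}

```text
clock: 48.25
tool_pos: [0.6207, 0.0166, 0.3774]
eef_rot: [1.0, 0.028, 0.005, -0.0]
contact_force: [-0.5, 0.4, -0.4]
opening: 0.679
```

>>> {"op": "carry_out", "data": {
  "motion": [0, 0, 0, 0, 0, 0, 0, 0, 0, 0, 0, 0]
}}

```text
clock: 48.5
tool_pos: [0.6165, 0.0163, 0.3721]
eef_rot: [1.0, 0.028, -0.002, 0.0]
contact_force: [-0.7, 0.0, 0.5]
opening: 0.68
```

```bash
python3 - <<'E'
from h import *
s=monitor.get_state();w=snapshot('wrist');X=cloud(w,s);save(w,'w9.png',s=1.4)
for t in('red_can','blue_bottle','yellow_jar'):
  for d in finder.masks_of(w,t)[:2]:
    Q=X[d['pixels']];S=Q[(Q[:,2]>.03)&(Q[:,2]<.085)];print(t,round(d['p'],2),np.nanmax(Q[:,2]).round(3),circ(S) if len(S)>30 else len(S))
b=snapshot('scene');save(b,'sc9.png',(180,120,460,290),2.5)
print(s['contact_force'],s['clock'])
E
```

```text
red_can 0.76 0.126 [0.5878 0.0152 0.0225]
red_can 0.73 0.117 [0.5832 0.0997 0.0216]
blue_bottle 0.92 0.117 [0.5832 0.0996 0.0215]
blue_bottle 0.79 0.102 [0.6873 0.2224 0.0187]
yellow_jar 0.56 0.108 [ 0.5916 -0.0698  0.023 ]
[-0.66223377  0.03725716  0.54852004] 48.5
```

View pics/w9.png

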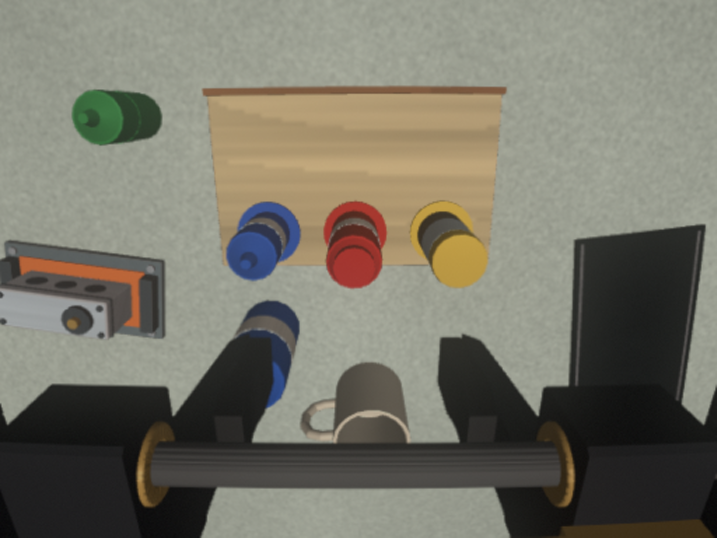

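View pics/sc9.png

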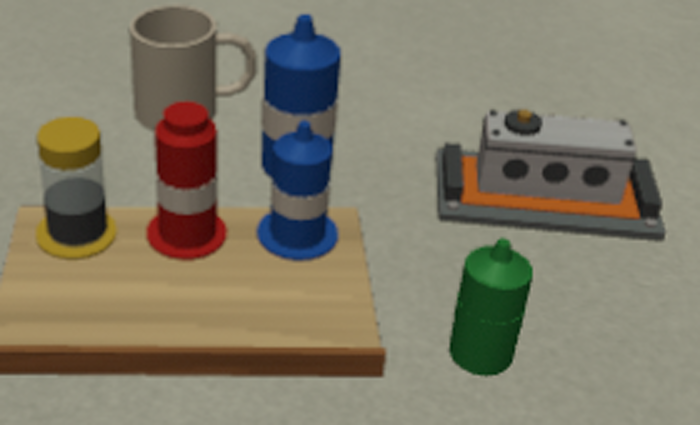

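Both views show everything in place. In the wrist view, blue (265,235), red (355,235) and yellow (443,235) stand centred on their own discs. The gearbox is between the stops at (70,300), and the mug is untouched. Handing in.

```bash
python3 -c "
from plant import workorder
print(workorder.finish_job())"
```

```text
the job is handed in; nothing more can be done
None
```

The job is done and handed in at about 48.5 s of the 141 s allowed. I parked the can, jar and bottle upright on the mat and set the gearbox in the fixture. Then I put each of the three back on the disc of its own colour.

- **The three on their discs:** at the last check all stood upright and released, with centres about 1–2 mm from the disc centres.
- **Gearbox:** checked just after release, it measured (0.5057, 0.2995) at 85.4°. One estimate of the fixture centre is (0.506, 0.299), and the mask from that same check gave (0.506, 0.296). By either one it is within 12 mm of centre. The final pictures show it still between the stops on the seat.
- **Mug:** no change is visible in the final pictures. I did not measure its final position.
- **Disagreements:** the top and wrist cameras differed by about 3 mm in x. The first object fits sat 2–3 mm off the disc fits in y. Both are within tolerance, and no check failed at the end.

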